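# Seat the clipper battery in its charging dock with the ejector levers

### The arm

A 7-joint arm with a two-finger parallel gripper is mounted at the origin on the work surface. World frame = base frame: x ahead of the robot, y to its left, z up, the work surface at z = 0. Lengths are in m, angles in rad, forces in N, time in s.
With the tool pointing down it reaches from about 0.4 to 0.85 m from the base axis. Payload 10.4 kg.
Tool frame: the origin (TCP) lies midway between the tips of the shut fingers; the grasp point (between the pads) lies 19 mm behind it; z points along the fingers, y is the line along which they close (so a half turn about z gives the same grasp; the last joint's range is limited). The gripper opens to 87 mm and grips with 3 to 60 N. Pads are 19 mm wide; open, the fingers measure 117 mm over their backs; the gripper's body (75 mm by 190 mm) begins 51 mm behind the grasp point.
Start: joints at [-1.247, 0.332, -0.065, 1.46, 0.022, 1.35, -0.088], TCP at [0.212, 0.588, 0.223] pointing down, gripper open.
Joint ranges: [-2.6, 2.6], [-0.5, 2.12], [-1.47, 1.34], [0.16, 2.42], [-1.27, 4.41], [0.06, 2.06], [-2.6, 2.6]. Speed limits (rad/s): [2.22, 2.22, 2.79, 2.79, 3.14, 3.14, 3.14].

### API

Orientations are given as a unit quaternion [x, y, z, w].
In Python, from bench import r gives the robot as it stands.
- The arm moves only by the tool carry_out, never from a script. Its argument "steps" is a list that holds one entry, the list of rows, each a list of 6 numbers: the shift along the tool's x, y, z in cm, then the turn, a rotation vector about the tool's x, y, z in rad. In form: [[[dx, dy, dz, wx, wy, wz], ...]]. A call has 1 to 20 rows; each row is the pose to reach, as a shift and turn from the pose commanded when the call began, along the tool's axes at that moment; what a row does not reach only later rows make up. A row lasts 1/12 s, in which the tool goes at most 41.7 mm and 7.16 degrees, less where a joint would pass 70% of its speed; a pose out of reach is approached as far as the arm can. A call with a gripper value outside its range is refused whole. "hand" is the closure, from -1 (fully open) to 1 (shut), set as the call begins (left out, the last holds). The fingers move at their own pace and stop on an object; "squeeze" is the grip in N (left out, the last holds). Time passes only in rows, so rows that repeat a pose let the fingers close. It gives the time, the measured TCP pose, the force, the opening and the grip force at its end, in the units of the state.
- r.read_state(): the state, without advancing time (a new reading comes with each control period).
- r.camera(name): name is "scene" or "top" or "wrist"; returns the picture (480x640x3 uint8, red, green, blue); there is no depth.
- r.camera_params(name): a dict with "fx", "fy", "cx", "cy" (pixels), "D" ([k1, k2, p1, p2, k3] as OpenCV has them; the pictures are not rectified), "view" (4x4, takes a point from world to camera coordinates). Camera axes: x right, y up, looking along -z (the intrinsics and any distortion apply to the point x, -y, -z); pixel columns grow to the right and rows downward; lengths in m; the calibration is good to about 2 mm. A picture is of the moment at which its call begins: read the wrist's pose just before it. camera_params takes no time and is no camera call; for the wrist camera it gives the pose at the moment of the call.
- r.close_job(): hands the job in; it is judged then, once.
The state is a dict: "time": time; "joint_positions": joint angles; "joint_vel": joint speeds; "joint_torque": joint torques, N m; "ee_pos": TCP position; "eef_rot": TCP orientation; "ft_force": force on the tool from outside, world axes, zero at the start; "torque": the same for the moment, N m; "width": finger opening in m; "grip_force": force on a finger pad.
Only numpy, scipy, OpenCV 4.12 (cv2) and the standard library are available. Lean on these libraries where they do the work, as an engineer would, in place of code of your own. Each camera call takes 0.05 s, during which the arm holds its last target. There are 200 camera calls.

### The job

Stand the battery pack in the pocket of the charging dock and let go, so that it rests on the sprung pins, while the two ejector levers are still swung out. Then swing both levers inward until each end of the pack is pressed fully home, ears down on the rim, and leave them so; push gently and stop when a lever comes up hard, for the thin levers bend if forced. Leave the other things on the table where they are.

Things in the scene. Friction and masses are not known exactly. Their poses are not given: they have to be found in the camera images.
- pack: Grey plastic battery pack, 0.14 kg or so, stands upright on the table at the start. Lower body 22 (x) by 64 (y) by 75 mm high, upper part (the grip, black ribs) 22 by 56 mm from 75 to 103 mm high. Two ears, 16 mm wide (x), 6 mm thick, stick out 12 mm at both y ends, underside 42 mm above the foot: 88 mm over the ears. Origin at the centre of its foot, z up. The same either way round.
- ear_a (a point): Middle of the underside of the pack's ear at its +y end (pack frame 0, 38, 42 mm).
- ear_b (a point): Middle of the underside of the pack's ear at its -y end (pack frame 0, -38, 42 mm).
- dock: White charging dock, fixed to the table: a block 56 (x) by 96 (y) by 60 mm high on a foot plate 84 by 150 by 10 mm, with steel cheeks up to 79 mm high beside the lever pivots at both y ends. Origin at the centre of its underside, z up. The rim of the pocket is 60 mm high.
- pocket (a point): Centre of the pocket's mouth in the dock's top, 60 mm up, dock's axes. Pocket 23.6 (x) by 65.6 mm (y), 45 mm deep, edges chamfered 3 mm. Two sprung pins in its floor hold a loosely standing pack with its ears 9 mm above the rim (foot 27 mm above the table), pushing 1.5 N each, and 3.3 N each when it is home. Home: both ears down on the rim, held there by the levers' noses.
- slot_l (a point): Middle of the slot for the +y lever's pivot, dock frame 0, 60, 66 mm; the pivot (along dock x) itself is set up to 4.5 mm above or below, not measured. Handle: flat bar 14 mm wide (x), 7 mm thick; at its end a round thumb bar along x, 12 mm thick, 20 mm long, centre 63 mm from the pivot and 4 mm to the outer side.
- slot_r (a point): Middle of the slot for the -y lever's pivot, dock frame 0, -60, 66 mm; a mirror image of the other lever, its pivot set up or down on its own. Each lever's nose, 22 mm long and 7 mm thick, points from the pivot towards the pocket at a right angle to the handle, underside level with the pivot at angle 0; it presses on the ear. Push along the bar's arc: fingers grip and wedge on it else.
- lever_l (a joint): Angle (rad) of the steel ejector lever at the dock's +y end. 0: handle straight up; positive: handle swung outward, away from the pocket. Travel -0.35 to 1.3, starts 1.0 to 1.2, where its nose clears the ears. Stiff hinge (0.11 N m), stays where left. Pack home: somewhere from -0.2 to 0.3, unknown; there it stops hard. Needs about 2 to 7 N at the thumb bar; over 15 N bends it.
- lever_r (a joint): Angle (rad) of the steel ejector lever at the dock's -y end. 0: handle straight up; positive: handle swung outward, away from the pocket. Travel -0.35 to 1.3, starts 1.0 to 1.2, where its nose clears the ears. Stiff hinge (0.11 N m), stays where left. Pack home: somewhere from -0.2 to 0.3, unknown; there it stops hard. Needs about 2 to 7 N at the thumb bar; over 15 N bends it.
- canister: Clear glass canister with steel knob lid, 114 mm wide, 145 mm high. Bystander; origin at the centre of its underside.
- clipper: White hair clipper lying down, about 200 by 46 by 41 mm, blade to its -x. Bystander; origin at the centre of its underside.
- comb1: Purple guard comb, about 44 by 46 by 18 mm. Bystander; origin at the centre of its underside.
- comb2: Purple guard comb, about 44 by 46 by 18 mm. Bystander; origin at the centre of its underside.
- comb3: Purple guard comb, about 44 by 46 by 18 mm. Bystander; origin at the centre of its underside.
- brush: Steel neck brush lying down, 170 by 50 by 22 mm, head to its +x. (Origin where handle meets head.) Bystander.
- dish: Small round ceramic dish with empty guard clips, 96 mm wide, 24 mm high. Bystander; origin at the centre of its underside.
Not all that is in view belongs to the job. Leave any brown or pink look-alike of the dock alone.

How it is judged:
On the way:
1. the pack stands let go in the pocket on its sprung pins (ears 4 to 14 mm above the rim), both levers still out (beyond 0.75 rad) (z of ear_a in the frame of dock between 0.064 and 0.074 m and z of ear_b in the frame of dock between 0.064 and 0.074 m and horizontal distance between pack and pocket below 0.004 m and angle between pack's own z axis and vertical below 0.1 rad and angle between the y axis of pack and the y axis of dock, either way round below 0.08 rad and contact force between the fingers and pack below 0.1 N and value of joint each of lever_l, lever_r above 0.75 rad), for 0.2 s.
At the end, for the whole second after the job is handed in: Both ears of the pack within 1.5 mm of the dock's rim, the pack upright (0.06 rad), in line with and within 4 mm of the middle of the pocket, at rest and let go; both levers swung in (below 0.4 rad) (z of each of ear_a, ear_b in the frame of dock below 0.0615 m and horizontal distance between pack and pocket below 0.004 m and angle between pack's own z axis and vertical below 0.06 rad and angle between the y axis of pack and the y axis of dock, either way round below 0.06 rad and value of joint each of lever_l, lever_r below 0.4 rad and contact force between the fingers and pack below 0.1 N and linear speed of pack below 0.02 m/s); the robot touches nothing.
It fails at once if a lever is pushed with more than 15 N (contact force between any of the fingers, the arm and lever_l above 15 N or contact force between any of the fingers, the arm and lever_r above 15 N).
It fails at once if another thing on the table is moved by more than 30 mm (distance of any of canister, clipper, comb1, comb2, comb3, brush, dish from where it was at the start of the episode above 0.03 m).
It also fails if it takes over 72 s, if anything falls off the work surface, if the arm or the gripper's body presses on something with over 40 N, if the wrist force passes 120 N, or if a joint passes its speed limit or range.

## Working session

There is one attempt and no reset: what is moved stays moved. The work goes in short steps, Python scripts to look and compute and a tool call to move; the robot and the scene stay as the last step left them, time stands still between calls to the robot, and variables do not carry over. Pictures are saved under pics/ and viewed, at most 10 in all, crops included, and the job is handed in when it is done.

Besides the shell and the picture viewer there is one more tool, called after ">>>" as a command line: name --argument value ..., lists and objects as JSON in quotes. carry_out: Moves the arm, as the interface text tells. Its arguments: {"type":"object","properties":{"steps":{"type":"array","items":{"type":"array","items":{"type":"array","items":{"type":"number"}}}},"hand":{"type":"number"},"squeeze":{"type":"number"}},"required":["steps"]}

```bash
ls; mkdir -p pics; python3 - <<'E'
from bench import r
import cv2,numpy as np
s=r.read_state();print({k:np.round(v,3).tolist() for k,v in s.items()})
for n in("scene","top"):
    cv2.imwrite(f"pics/{n}0.png",r.camera(n)[:,:,::-1]);p=r.camera_params(n);print(n,{k:np.round(v,4).tolist() for k,v in p.items()})
E
```

```text
pics
{'time': 0.0, 'joint_positions': [-1.247, 0.333, -0.065, 1.461, 0.022, 1.35, -0.089], 'joint_vel': [0.001, 0.001, 0.0, -0.001, -0.0, -0.001, 0.001], 'joint_torque': [-0.0, -62.328, 0.024, -38.986, -0.062, 0.04, 0.0], 'ee_pos': [0.212, 0.587, 0.222], 'eef_rot': [0.172, 0.985, -0.001, -0.0], 'ft_force': [-0.14, -0.278, -0.025], 'torque': [0.003, -0.055, -0.014], 'grip_force': 0.0, 'width': 0.087}
scene {'fx': 503.9634, 'fy': 503.9634, 'cx': 320.5023, 'cy': 245.4667, 'D': [-0.1188, 0.0, 0.0, 0.0, 0.0], 'view': [[0.5417, 0.8406, 0.0024, -0.2109], [-0.6545, 0.42, 0.6287, 0.3103], [0.5274, -0.3421, 0.7777, -1.6517], [0.0, 0.0, 0.0, 1.0]]}
top {'fx': 604.8586, 'fy': 604.8586, 'cx': 322.3356, 'cy': 232.6668, 'D': [-0.1054, 0.0, 0.0, 0.0, 0.0], 'view': [[-0.0305, -0.9995, -0.0013, -0.0478], [0.9783, -0.0302, 0.205, -0.4995], [-0.205, 0.005, 0.9788, -1.1541], [0.0, 0.0, 0.0, 1.0]]}
```

View pics/scene0.png

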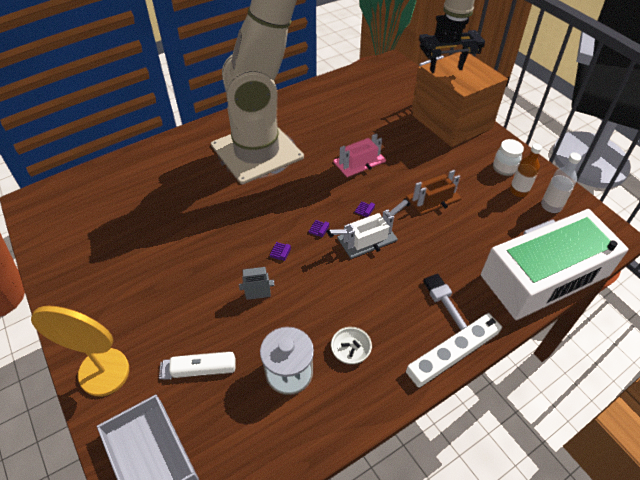

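View pics/top0.png

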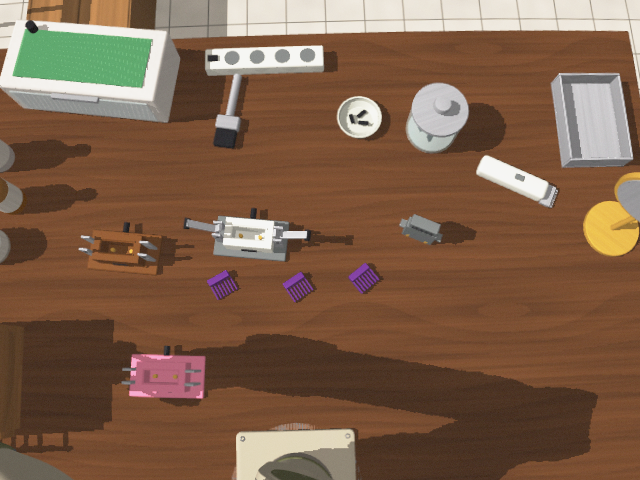

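The top view shows the grey pack at (425,229). There are three docks: white at (250,238), brown at (125,250) and pink at (167,376). The white one fits the description, since the brown and pink ones are the look-alikes. I'll confirm that in an enlarged crop and measure the colour masks.

```bash
cat > h.py <<'E'
import cv2,numpy as np
from bench import r
def cam(n):
    p=r.camera_params(n);K=np.array([[p['fx'],0,p['cx']],[0,p['fy'],p['cy']],[0,0,1]]);V=np.array(p['view'],float)
    return K,np.array(p['D'],float),V
def plane(n,uv,z,c=None):
    K,D,V=c or cam(n);q=cv2.undistortPoints(np.array(uv,float).reshape(-1,1,2),K,D)[:,0]
    d=np.c_[q[:,0],-q[:,1],-np.ones(len(q))]@V[:3,:3];o=-V[:3,:3].T@V[:3,3]
    return o+d*((z-o[2])/d[:,2])[:,None]
def proj(n,P,c=None):
    K,D,V=c or cam(n);P=np.array(P,float).reshape(-1,3);C=P@V[:3,:3].T+V[:3,3];C=C*[1,-1,-1]
    return cv2.projectPoints(C,np.zeros(3),np.zeros(3),K,D)[0][:,0]
E
python3 - <<'E'
from h import *
im=cv2.imread("pics/top0.png")
a=cv2.resize(im[195:275,175:325],None,fx=5.3,fy=5.3,interpolation=cv2.INTER_CUBIC)
b=cv2.resize(im[205:250,390:450],None,fx=4,fy=4,interpolation=cv2.INTER_CUBIC)
o=np.zeros((600,800,3),np.uint8);a=a[:420,:795];o[:a.shape[0],:a.shape[1]]=a;o[420:420+b.shape[0],:b.shape[1]]=b
cv2.imwrite("pics/crop.png",o)
# rough positions
print("pack top",plane("top",[[425,224]],.103),"dock",plane("top",[[250,236]],.06))
print(plane("scene",[[256,270]],.103),plane("scene",[[368,232]],.06))
E
```

```text
pack top [[ 0.49801825 -0.26015823  0.103     ]] dock [[0.49378867 0.08038685 0.06      ]]
[[ 0.49902571 -0.25718414  0.103     ]] [[0.51988547 0.06774002 0.06      ]]
```

View pics/crop.png

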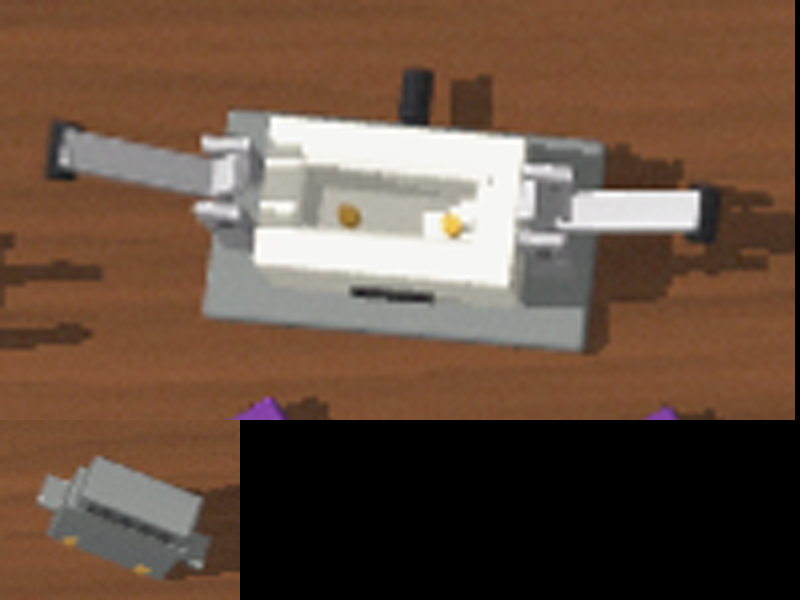

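The crop shows the white dock with its pocket (gold pins) and both levers swung out. The foot plate corners are clear. The pack's top face and ears are visible below it.

```bash
python3 - <<'E'
from h import *
def rep(n,c,z):
    P=plane("top",c,z)[:,:2];e=[np.round(1e3*np.linalg.norm(P[i]-P[(i+1)%4]),1) for i in range(4)]
    d=(P[0]+P[3]-P[1]-P[2]);print(n,P.mean(0).round(4),e,"y-axis angle deg",np.degrees(np.arctan2(-d[0],d[1])).round(2))
f=np.array([[228,110],[605,143],[586,352],[205,318]])/5.3+[175,195]
rep("foot",f,.01)
t=np.array([[100,457],[203,495],[190,540],[82,503]]);rep("pack",(t-[0,420])/4+[390,205],.103)
e=np.array([[42,490],[205,553]]);P=plane("top",(e-[0,420])/4+[390,205],.045);print("ears",P,P.mean(0),np.linalg.norm(P[0]-P[1]))
b=np.array([[58,150],[708,215]])/5.3+[175,195]
print("bars",plane("top",b,.096))
K,D,V=cam("wrist");R=V[:3,:3].T;print("wrist cam pos",-R@V[:3,3],"axes",R.round(2))
s=r.read_state();print(s['ee_pos'],s['eef_rot'])
from scipy.spatial.transform import Rotation as Ro
print(Ro.from_quat(s['eef_rot']).as_matrix().round(3))
E
```

```text
foot [0.499  0.0832] [np.float64(149.2), np.float64(82.9), np.float64(148.8), np.float64(83.1)] y-axis angle deg -6.87
pack [ 0.4966 -0.2619] [np.float64(52.6), np.float64(23.2), np.float64(54.4), np.float64(24.5)] y-axis angle deg -21.88
ears [[ 0.51532648 -0.22118819  0.045     ]
 [ 0.48044156 -0.30150951  0.045     ]] [ 0.49788402 -0.26134885  0.045     ] 0.08756980887479646
bars [[ 0.5152315   0.20055225  0.096     ]
 [ 0.48371219 -0.03631675  0.096     ]]
wrist cam pos [0.13388966 0.61582545 0.38392583] axes [[ 0.34 -0.9  -0.29]
 [ 0.94  0.32  0.1 ]
 [-0.   -0.3   0.95]]
[0.21231823 0.58746497 0.22184337] [ 1.72523023e-01  9.85005283e-01 -6.27593891e-04 -7.07166657e-05]
[[-0.94   0.34  -0.   ]
 [ 0.34   0.94  -0.001]
 [-0.    -0.001 -1.   ]]
```

The foot plate measures 149 x 83 mm (given 150 x 84) and the ears 87.6 mm (given 88), so both positions hold up. The dock is at (0.499, 0.083) with yaw about -7°, and the pack is at (0.497, -0.2615) with yaw about -23°. I'm moving above the pack now, to grip it across x.

>>> carry_out --steps '[[[-55.7,-70.1,-2,0,0,1.62],[-55.7,-70.1,-2,0,0,1.62],[-55.7,-70.1,-2,0,0,1.62],[-55.7,-70.1,-2,0,0,1.62],[-55.7,-70.1,-2,0,0,1.62],[-55.7,-70.1,-2,0,0,1.62],[-55.7,-70.1,-2,0,0,1.62],[-55.7,-70.1,-2,0,0,1.62],[-55.7,-70.1,-2,0,0,1.62],[-55.7,-70.1,-2,0,0,1.62],[-55.7,-70.1,-2,0,0,1.62],[-55.7,-70.1,-2,0,0,1.62],[-55.7,-70.1,-2,0,0,1.62],[-55.7,-70.1,-2,0,0,1.62],[-55.7,-70.1,-2,0,0,1.62],[-55.7,-70.1,-2,0,0,1.62],[-55.7,-70.1,-2,0,0,1.62],[-55.7,-70.1,-2,0,0,1.62],[-55.7,-70.1,-2,0,0,1.62],[-55.7,-70.1,-2,0,0,1.62]]]' --hand -1

```text
time: 1.77
ee_pos: [0.4783, -0.2038, 0.2415]
eef_rot: [0.832, 0.554, 0.001, 0.0]
ft_force: [-0.2, 1.3, -0.4]
width: 0.0868
grip_force: 0.0
```

```bash
cat >> h.py <<'E'
from scipy.spatial.transform import Rotation as Ro
def go(p,yaw=None):
    "tool deltas (cm, rad) to reach world TCP p, tool y at world angle yaw (deg), tool pointing down"
    s=r.read_state();R=Ro.from_quat(s['eef_rot']).as_matrix();d=100*R.T@(np.array(p)-s['ee_pos'])
    ya=np.degrees(np.arctan2(R[1,1],R[0,1]))
    w=np.zeros(3)
    if yaw is not None:
        c,n=np.cos(np.radians(yaw)),np.sin(np.radians(yaw));T=np.c_[[-n*-1*-1*-1,-c,0],[c,n,0],[0,0,-1]]
        T[:,0]=np.cross(T[:,1],T[:,2]);w=Ro.from_matrix(R.T@T).as_rotvec()
    print("t",round(float(s['time']),2),"ee",np.round(s['ee_pos'],4),"yaw",round(ya,2),"-> d",d.round(2),"w",w.round(3))
E
python3 - <<'E'
from h import *
go([.4975,-.2615,.24],-22.5)
E
```

```text
t 1.77 ee [ 0.4783 -0.2038  0.2415] yaw -22.65 -> d [-4.58  3.99  0.16] w [ 0.001 -0.001 -0.003]
```

>>> carry_out --steps '[[[-4.6,4.0,0.1,0,0,0],[-4.6,4.0,0.1,0,0,0],[-4.6,4.0,0.1,0,0,0],[-4.6,4.0,0.1,0,0,0]]]'

```text
time: 2.1
ee_pos: [0.4967, -0.2607, 0.2394]
eef_rot: [0.833, 0.553, -0.001, -0.0]
ft_force: [0.7, 0.1, 0.5]
width: 0.0873
grip_force: 0.0
```

```bash
python3 - <<'E'
from h import *
go([.4975,-.2615,.1],-22.5)
c=cam("wrist");im=r.camera("wrist");np.savez("w1.npz",K=c[0],D=c[1],V=c[2])
cv2.imwrite("pics/w1.png",im[:,:,::-1])
print(proj("wrist",[[.4975,-.2615,.103]],c))
E
```

```text
t 2.1 ee [ 0.4967 -0.2607  0.2394] yaw -22.84 -> d [-0.02  0.13 13.94] w [-0.002  0.002 -0.006]
[[322.83956871 229.3916628 ]]
```

View pics/w1.png

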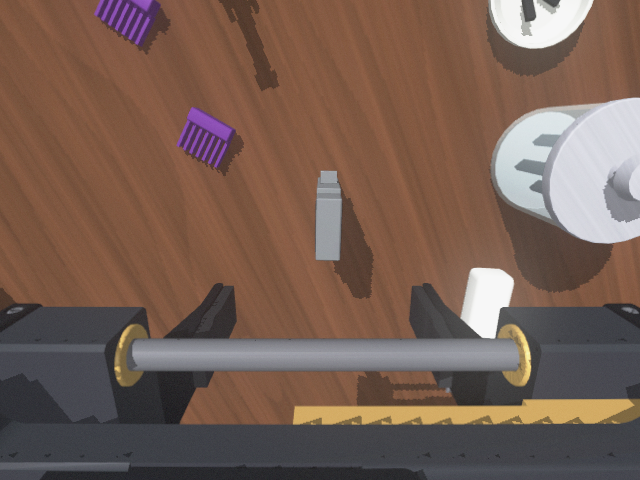

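The wrist view shows the pack nearly square to the fingers. Its top face spans about (317,197) to (341,260), centred near (328.5,228), with the far ear at (328,178).

```bash
python3 - <<'E'
from h import *
w=np.load("w1.npz");c=(w['K'],w['D'],w['V']);im=cv2.imread("pics/w1.png")
h=cv2.cvtColor(im,cv2.COLOR_BGR2HSV);m=((h[...,1]<60)&(h[...,2]>70)).astype(np.uint8)
m[:, :300]=0;m[:,360:]=0;m[:150]=0;m[275:]=0
rows={y:(np.where(m[y])[0].min(),np.where(m[y])[0].max()) for y in range(168,266,6) if m[y].any()};print(rows)
P=plane("wrist",[[317,197],[341,197],[341,260],[316,260]],.103,c)[:,:2];print(P.round(4),P.mean(0).round(4),[np.linalg.norm(P[i]-P[(i+1)%4]).round(4) for i in range(4)])
d=P[0]+P[1]-P[2]-P[3];yaw=np.degrees(np.arctan2(-d[0],d[1]));print(yaw)
go([*P.mean(0),.081],yaw)
E
```

```text
{174: (np.int64(321), np.int64(336)), 180: (np.int64(318), np.int64(337)), 186: (np.int64(317), np.int64(339)), 192: (np.int64(317), np.int64(340)), 198: (np.int64(316), np.int64(341)), 204: (np.int64(316), np.int64(341)), 210: (np.int64(315), np.int64(341)), 216: (np.int64(315), np.int64(341)), 222: (np.int64(315), np.int64(341)), 228: (np.int64(315), np.int64(341)), 234: (np.int64(315), np.int64(340)), 240: (np.int64(315), np.int64(340)), 246: (np.int64(315), np.int64(340)), 252: (np.int64(315), np.int64(340)), 258: (np.int64(315), np.int64(339))}
[[ 0.5039 -0.2338]
 [ 0.5223 -0.2416]
 [ 0.5014 -0.2934]
 [ 0.4811 -0.2849]] [ 0.5022 -0.2634] [np.float64(0.02), np.float64(0.0559), np.float64(0.022), np.float64(0.0559)]
-22.98288192931975
t 2.15 ee [ 0.497  -0.2593  0.2396] yaw -22.72 -> d [-0.17  0.66 15.86] w [-0.001  0.     0.005]
```

>>> carry_out --steps '[[[-0.1,0.6,5,0,0,0],[-0.1,0.6,9,0,0,0],[-0.1,0.6,12.5,0,0,0],[-0.1,0.6,15,0,0,0],[-0.1,0.6,16.5,0,0,0],[-0.1,0.6,17.1,0,0,0],[-0.1,0.6,17.1,0,0,0],[-0.1,0.6,17.1,0,0,0]]]'

```text
time: 2.82
ee_pos: [0.5031, -0.2622, 0.0702]
eef_rot: [0.832, 0.555, 0.001, 0.0]
ft_force: [0.2, 0.0, 0.1]
width: 0.0873
grip_force: 0.0
```

>>> carry_out --steps '[[[0,0,0,0,0,0],[0,0,0,0,0,0],[0,0,0,0,0,0],[0,0,0,0,0,0],[0,0,0,0,0,0],[0,0,0,0,0,0],[0,0,0,0,0,0],[0,0,0,0,0,0]]]' --hand 1 --squeeze 15

```text
time: 3.48
ee_pos: [0.5025, -0.2629, 0.0691]
eef_rot: [0.832, 0.554, 0.0, -0.0]
ft_force: [-0.7, -0.7, -0.2]
width: 0.0417
grip_force: 0.0
```

>>> carry_out --steps '[[[0,0,0,0,0,0],[0,0,0,0,0,0],[0,0,0,0,0,0],[0,0,0,0,0,0],[0,0,0,0,0,0],[0,0,0,0,0,0]]]'

```text
time: 3.98
ee_pos: [0.5024, -0.2629, 0.0691]
eef_rot: [0.832, 0.554, -0.0, -0.0]
ft_force: [-0.5, -0.2, -0.8]
width: 0.0215
grip_force: 15.0
```

>>> carry_out --steps '[[[0,0,-2,0,0,0],[0,0,-5,0,0,0],[0,0,-9,0,0,0],[0,0,-12,0,0,0],[0,0,-12,0,0,0],[0,0,-12,0,0,0]]]'

```text
time: 4.48
ee_pos: [0.5032, -0.2632, 0.1904]
eef_rot: [0.832, 0.554, 0.001, 0.001]
ft_force: [-0.5, -0.3, -2.0]
width: 0.0218
grip_force: 15.0
```

```bash
python3 - <<'E'
from h import *
s=r.read_state();print(s['width'],s['grip_force'],s['ft_force'])
go([.499,.083,.20],-6.9)
E
```

```text
0.021807384544706526 14.999482173006982 [-0.48729315 -0.27075507 -1.96096849]
t 4.48 ee [ 0.5032 -0.2632  0.1904] yaw -22.68 -> d [ 31.78 -13.74  -0.97] w [ 0.003 -0.001 -0.275]
```

```bash
python3 - <<'E'
from h import *
go([.489,.004,.22],-6.9)
E
```

```text
t 4.48 ee [ 0.5032 -0.2632  0.1904] yaw -22.68 -> d [ 24.11 -11.61  -2.97] w [ 0.003 -0.001 -0.275]
```

>>> carry_out --steps '[[[3,-1.5,-1,0,0,-0.05],[6.5,-3.1,-2,0,0,-0.1],[10,-4.8,-3,0,0,-0.15],[13.5,-6.5,-3,0,0,-0.2],[17,-8.2,-3,0,0,-0.24],[20,-9.6,-3,0,0,-0.275],[22.5,-10.8,-3,0,0,-0.275],[24.1,-11.6,-3,0,0,-0.275],[24.1,-11.6,-3,0,0,-0.275],[24.1,-11.6,-3,0,0,-0.275],[24.1,-11.6,-3,0,0,-0.275]]]'

```text
time: 5.4
ee_pos: [0.4879, 0.0034, 0.2182]
eef_rot: [0.749, 0.663, -0.001, -0.0]
ft_force: [0.3, 0.2, -1.5]
width: 0.0217
grip_force: 15.0
```

```bash
python3 - <<'E'
from h import *
s=r.read_state();c=cam("wrist");im=r.camera("wrist");np.savez("w2.npz",K=c[0],D=c[1],V=c[2],ee=s['ee_pos'],q=s['eef_rot'])
cv2.imwrite("pics/w2.png",im[:,:,::-1]);go([.489,.004,.22],-6.9)
cv2.imwrite("pics/top2.png",r.camera("top")[:,:,::-1]);
E
```

```text
t 5.45 ee [0.4881 0.003  0.2184] yaw -7.02 -> d [ 0.11  0.08 -0.16] w [-0.001  0.001 -0.002]
```

View pics/w2.png

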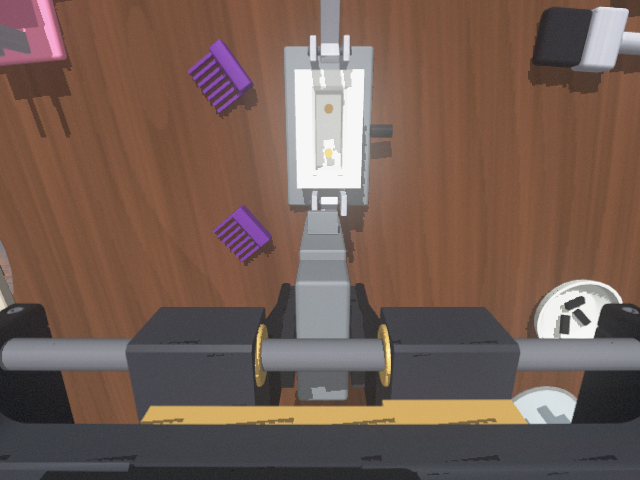

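The pocket is visible at about (316–342, 90–170), the foot plate has corners (286,47), (373,46), (369,207) and (288,205), and the held pack has its top face below about (323,262). I'll enlarge once to get exact edges.

```bash
python3 - <<'E'
from h import *
im=cv2.imread("pics/w2.png")
a=cv2.resize(im[40:215,280:380],None,fx=3.4,fy=3.4,interpolation=cv2.INTER_CUBIC)
b=cv2.resize(im[205:405,285:360],None,fx=3,fy=3,interpolation=cv2.INTER_CUBIC)
o=np.zeros((600,800,3),np.uint8);o[:a.shape[0],:a.shape[1]]=a;o[:b.shape[0],400:400+b.shape[1]]=b
cv2.imwrite("pics/crop2.png",o)
E
```

```text
(no output)
```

View pics/crop2.png

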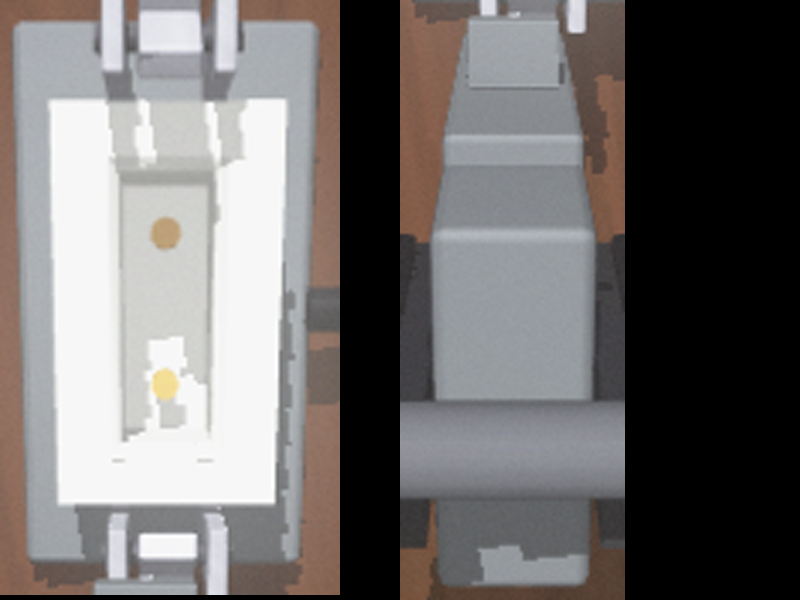

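```bash
python3 - <<'E'
from h import *
w=np.load("w2.npz");c=(w['K'],w['D'],w['V']);ee=w['ee'];R=Ro.from_quat(w['q']).as_matrix()
def rep(n,C,z):
    P=plane("wrist",C,z,c)[:,:2];e=[np.round(1e3*np.linalg.norm(P[i]-P[(i+1)%4]),1) for i in range(4)]
    d=P[0]+P[1]-P[2]-P[3];print(n,P.mean(0).round(4),e,"yaw",np.degrees(np.arctan2(-d[0],d[1])).round(2));return P.mean(0)
A=lambda C:np.array(C)/3.4+[280,40]
B=lambda C:(np.array(C)-[400,0])/3+[285,205]
rep("foot",A([[14,22],[317,22],[297,558],[30,558]]),.01)
k=rep("rim",A([[50,100],[286,100],[275,503],[58,503]]),.06)
p=rep("packtop",B([[434,235],[593,235],[587,583],[441,583]]),ee[2]+.034)
for n,C,z in(("shoulder y+32",[[445,137],[582,137]],.075-.069),("ear y+44",[[470,18],[557,18]],.048-.069),("top y+28",[[434,235],[593,235]],.034)):
    q=plane("wrist",B(C),ee[2]+z,c).mean(0);print(n,(R.T@(q-ee))*1e3)
print("ee",ee,"pack top in tool mm",R.T@(np.r_[p,ee[2]+.034]-ee)*1e3)
E
```

```text
foot [0.5041 0.0819] [np.float64(81.7), np.float64(147.0), np.float64(81.5), np.float64(147.0)] yaw -6.92
rim [0.5039 0.0814] [np.float64(56.0), np.float64(95.9), np.float64(56.5), np.float64(95.9)] yaw -6.88
packtop [0.4886 0.002 ] [np.float64(20.4), np.float64(54.6), np.float64(21.0), np.float64(54.6)] yaw -6.88
shoulder y+32 [29.55136292  0.82251717 -6.02845878]
ear y+44 [41.87371568  0.89235735 20.96009652]
top y+28 [ 25.93538618   0.74893461 -34.02505442]
ee [0.48792103 0.00339665 0.21818865] pack top in tool mm [ -1.34703844   0.78856542 -33.9999024 ]
```

>>> carry_out --steps '[[[3,0.2,0,0,0,0],[6,0.4,0,0,0,0],[8.1,0.53,0,0,0,0],[8.1,0.53,2,0,0,0],[8.1,0.53,5,0,0,0],[8.1,0.53,7.5,0,0,0],[8.1,0.53,8.3,0,0,0],[8.1,0.53,8.3,0,0,0],[8.1,0.53,8.3,0,0,0]]]'

```text
time: 6.25
ee_pos: [0.5039, 0.0833, 0.1369]
eef_rot: [0.749, 0.663, 0.0, 0.0]
ft_force: [0.2, 0.9, -0.7]
width: 0.0219
grip_force: 15.0
```

```bash
python3 - <<'E'
from h import *
im=r.camera("wrist");sc=r.camera("scene");go([.5039,.083,.097],-6.9)
c=cam("wrist");np.savez("w3.npz",K=c[0],D=c[1],V=c[2])
cv2.imwrite("pics/w3.png",im[:,:,::-1])
a=cv2.resize(im[150:430,240:400],None,fx=2.1,fy=2.1,interpolation=cv2.INTER_CUBIC)
b=cv2.resize(sc[170:270,310:420],None,fx=4,fy=4,interpolation=cv2.INTER_CUBIC)
o=np.zeros((600,800,3),np.uint8);o[:a.shape[0],:a.shape[1]]=a;o[:b.shape[0],340:340+b.shape[1]]=b
cv2.imwrite("pics/crop3.png",o[:,:,::-1])
E
```

```text
t 6.35 ee [0.5045 0.0839 0.1377] yaw -6.97 -> d [-0.1  -0.06  4.07] w [ 0.002 -0.001 -0.001]
```

View pics/crop3.png

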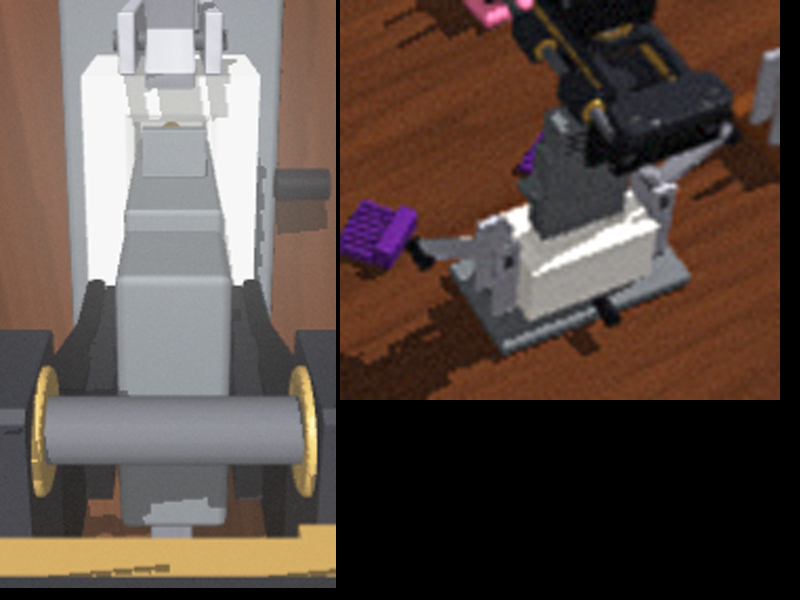

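The crop shows the pack centred over the pocket within about a millimetre: rim centre at column 171, pack at 174, with perspective accounting for most of the gap. I'm lowering it.

>>> carry_out --steps '[[[0,0,0.4,0,0,0],[0,0,0.8,0,0,0],[0,0,1.2,0,0,0],[0,0,1.6,0,0,0],[0,0,1.6,0,0,0]]]'

```text
time: 6.77
ee_pos: [0.5045, 0.0843, 0.1208]
eef_rot: [0.749, 0.663, 0.001, 0.0]
ft_force: [0.4, -0.2, 2.3]
width: 0.0219
grip_force: 15.0
```

>>> carry_out --steps '[[[0,0,0.4,0,0,0],[0,0,0.8,0,0,0],[0,0,0.8,0,0,0]]]'

```text
time: 7.02
ee_pos: [0.5046, 0.0844, 0.1129]
eef_rot: [0.749, 0.663, 0.001, 0.0]
ft_force: [1.1, 0.2, 2.3]
width: 0.0215
grip_force: 15.0
```

>>> carry_out --steps '[[[0,0,0.4,0,0,0],[0,0,0.8,0,0,0],[0,0,1.2,0,0,0],[0,0,1.5,0,0,0],[0,0,1.5,0,0,0]]]'

```text
time: 7.43
ee_pos: [0.5047, 0.0844, 0.0979]
eef_rot: [0.749, 0.663, 0.001, 0.0]
ft_force: [0.8, 0.5, 4.1]
width: 0.0219
grip_force: 15.0
```

>>> carry_out --steps '[[[0,0,0,0,0,0],[0,0,0,0,0,0],[0,0,0,0,0,0],[0,0,0,0,0,0],[0,0,0,0,0,0],[0,0,0,0,0,0],[0,0,0,0,0,0],[0,0,0,0,0,0]]]' --hand -0.2

```text
time: 8.1
ee_pos: [0.5034, 0.084, 0.0971]
eef_rot: [0.749, 0.663, -0.0, -0.0]
ft_force: [-0.4, -0.8, -1.1]
width: 0.0518
grip_force: 0.1
```

>>> carry_out --steps '[[[0,0,-3,0,0,0],[0,0,-7,0,0,0],[0,0,-11,0,0,0],[0,0,-14,0,0,0],[-6,0,-14,0,0,0],[-10,0,-14,0,0,0],[-10,0,-14,0,0,0],[-10,0,-14,0,0,0],[-10,0,-14,0,0,0]]]'

```text
time: 8.85
ee_pos: [0.4913, -0.0162, 0.2373]
eef_rot: [0.749, 0.662, 0.0, -0.0]
ft_force: [-0.1, 0.4, -0.9]
width: 0.052
grip_force: 0.0
```

```bash
python3 - <<'E'
from h import *
im=r.camera("wrist");sc=r.camera("scene");c=cam("wrist");np.savez("w4.npz",K=c[0],D=c[1],V=c[2])
go([.504,.083,.24],-6.9)
cv2.imwrite("pics/w4.png",im[:,:,::-1]);cv2.imwrite("pics/s4.png",sc[:,:,::-1])
a=im[0:290,220:420];a=cv2.resize(a,None,fx=2,fy=2,interpolation=cv2.INTER_CUBIC)
b=cv2.resize(sc[170:270,310:410],None,fx=4,fy=4,interpolation=cv2.INTER_CUBIC)
o=np.zeros((600,800,3),np.uint8);o[:a.shape[0],:a.shape[1]]=a;o[:b.shape[0],400:400+b.shape[1]]=b
cv2.imwrite("pics/crop4.png",o[:,:,::-1])
E
```

```text
t 8.95 ee [ 0.4915 -0.0143  0.2371] yaw -6.87 -> d [ 9.81  0.08 -0.29] w [-0.    -0.     0.001]
```

View pics/crop4.png

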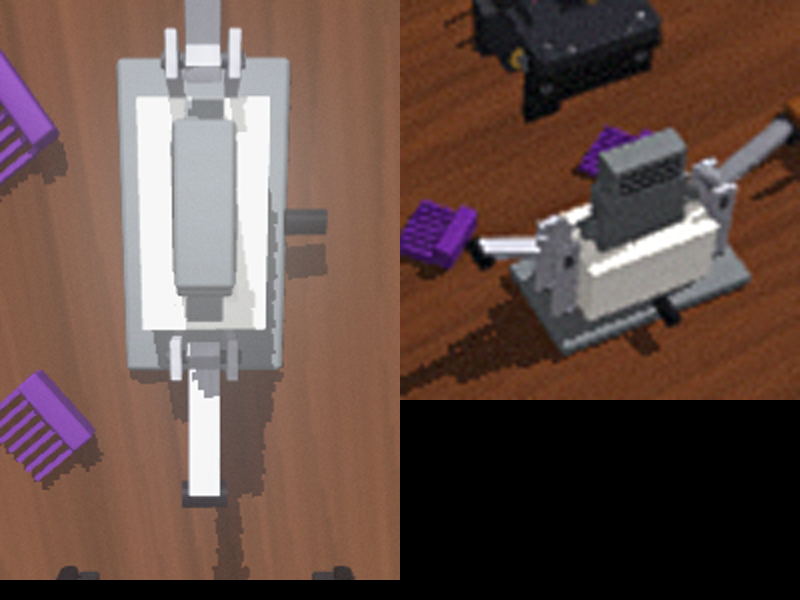

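The crop shows the pack standing upright in the pocket with its ears above the rim, and both levers still swung out. The -y thumb bar is at full-frame wrist pixel (322,248). I'll triangulate both thumb bars to fix the start of each arc.

```bash
python3 - <<'E'
from h import *
w=np.load("w4.npz");cw=(w['K'],w['D'],w['V']);ct=cam("top");cs=cam("scene")
im={"w":cv2.imread("pics/w4.png"),"t":cv2.imread("pics/top0.png"),"s":cv2.imread("pics/s4.png"),"s0":cv2.imread("pics/scene0.png")}
C={"w":cw,"t":ct,"s":cs,"s0":cs}
Dk=np.array([.504,.082]);a=np.radians(-6.9);X=np.array([np.cos(a),np.sin(a)]);Y=np.array([-np.sin(a),np.cos(a)])
# pack check
P=plane("w",np.array([[175,120],[235,120],[234,290],[175,290]])/2+[220,0],.13,cw)[:,:2];print("pack",P.mean(0))
def dark(k,u,h=11):
    i=im[k];x,y=np.round(u).astype(int);hs=cv2.cvtColor(i,cv2.COLOR_BGR2HSV);s=hs[max(0,y-h):y+h,x-h:x+h]
    m=((s[...,2]<75)&(s[...,1]<90)).astype(np.uint8)
    n,l,st,ce=cv2.connectedComponentsWithStats(m,connectivity=8)
    j=1+np.argmax(st[1:,4]);return ce[j]+[x-h,max(0,y-h)],st[j]
def ray(k,u):
    K,D,V=C[k];q=cv2.undistortPoints(np.array(u,float).reshape(1,1,2),K,D)[0,0];d=np.r_[q[0],-q[1],-1]@V[:3,:3];return -V[:3,:3].T@V[:3,3],d/np.linalg.norm(d)
def tri(L):
    A=np.zeros((3,3));b=np.zeros(3)
    for k,u in L:
        o,d=ray(k,u);M=np.eye(3)-np.outer(d,d);A+=M;b+=M@o
    p=np.linalg.solve(A,b);print([np.round(1e3*np.linalg.norm(np.cross(p-ray(k,u)[0],ray(k,u)[1])),1) for k,u in L]);return p
for nm,sg,ks in(("R",-1,"wts"),("L",1,("t","s0"))):
    g=np.r_[Dk+Y*sg*118,0];g=np.r_[Dk+Y*sg*.118,.091];L=[]
    for k in ks:
        u=proj(k,g,C[k])[0];c,st=dark(k,u);print(nm,k,"pred",u.round(1),"dark",c.round(1),st);L.append((k,c))
    for S in [L]+([L[:2],[L[0],L[2]],L[1:]] if len(L)>2 else []):
        p=tri(S);d=p[:2]-Dk;print(nm,[k for k,_ in S],p.round(4),"dock x,y,z mm",(1e3*np.array([d@X,d@Y,p[2]])).round(1))
E
```

```text
pack [0.50402285 0.08338742]
R w pred [322.4 248.3] dark [321.7 251. ] [ 1 12 21  5 60]
R t pred [308. 233.] dark [307.9 235.1] [ 7  8  7 11 45]
R s pred [330.1 233.1] dark [329.6 233. ] [ 8  7  7  8 17]
[np.float64(2.1), np.float64(2.2), np.float64(0.6)]
R ['w', 't', 's'] [ 0.4876 -0.0361  0.0902] dock x,y,z mm [  -2.1 -119.2   90.2]
[np.float64(2.1), np.float64(2.1)]
R ['w', 't'] [ 0.4872 -0.036   0.0919] dock x,y,z mm [  -2.5 -119.2   91.9]
[np.float64(0.4), np.float64(0.4)]
R ['w', 's'] [ 0.4892 -0.0369  0.0922] dock x,y,z mm [  -0.4 -119.9   92.2]
[np.float64(0.1), np.float64(0.1)]
R ['t', 's'] [ 0.4864 -0.0347  0.0876] dock x,y,z mm [  -3.5 -118.    87.6]
L t pred [187.3 222.4] dark [185.4 223.8] [ 8  7  5 11 29]
L s0 pred [407.1 204.6] dark [407.  202.6] [ 8  5  6  8 15]
[np.float64(0.3), np.float64(0.3)]
L ['t', 's0'] [0.5145 0.2017 0.0945] dock x,y,z mm [ -3.9 120.1  94.5]
```

The pack sits at (0.504, 0.083), which is the pocket centre. The thumb bars are at dock y = -119, z = 91 mm and y = +119, z = 94 mm, which means lever angles of about 1.12 as the description says. Next is a helper for the arc poses.

```bash
cat >> h.py <<'E'
Dk=np.array([.504,.083]);a_=np.radians(-6.9);X=np.array([np.cos(a_),np.sin(a_),0]);Y=np.array([-np.sin(a_),np.cos(a_),0]);Z=np.array([0,0,1.])
ZP={-1:.0675,1:.070}
def pose(sg,th,off=.0155,back=.012,dz=0,k=.5):
    y=.060+.063*np.sin(th)+.004*np.cos(th);z=ZP[sg]+.063*np.cos(th)-.004*np.sin(th)
    B=np.r_[Dk,0]+sg*Y*y+Z*z;al=max(0,k*th)
    zt=-sg*Y*np.sin(al)-Z*np.cos(al);xt=np.cross(X,zt)
    return B+sg*xt*off+zt*back+Z*dz,np.c_[xt,X,zt]
def rows(L,base=None):
    s=r.read_state();R=Ro.from_quat(s['eef_rot']).as_matrix();p0=np.array(s['ee_pos'])
    if base is not None: p0,R=base
    print("t",round(float(s['time']),2),"ee",np.round(s['ee_pos'],4),"F",np.round(s['ft_force'],1),"w",round(float(s['width']),3))
    for p,T in L: print(np.r_[100*R.T@(p-p0),Ro.from_matrix(R.T@T).as_rotvec()].round(2).tolist())
E
python3 - <<'E'
from h import *
p=pose(-1,1.13,off=.032,dz=.10);print(p[0],pose(-1,1.13,off=.032)[0])
rows([p,pose(-1,1.13,off=.032),pose(-1,1.13,off=.019)])
E
```

```text
[ 0.48726657 -0.05527765  0.16349355] [ 0.48726657 -0.05527765  0.06349355]
t 8.95 ee [ 0.4915 -0.0143  0.2371] F [ 0.4  0.8 -0.1] w 0.052
[-4.12, 0.07, 7.36, -0.0, 0.56, 0.0]
[-4.12, 0.07, 17.36, -0.0, 0.56, 0.0]
[-3.02, 0.07, 16.66, -0.0, 0.56, 0.0]
```

>>> carry_out --steps '[[[-3,0.1,2,0,0.12,0],[-5,0.1,4,0,0.24,0],[-5.5,0.1,6,0,0.36,0],[-5.5,0.1,7.4,0,0.48,0],[-5.5,0.1,7.4,0,0.56,0],[-5.5,0.1,10,0,0.56,0],[-5,0.1,13,0,0.56,0],[-4.5,0.1,16,0,0.56,0],[-4.1,0.1,17.4,0,0.56,0],[-4.1,0.1,17.4,0,0.56,0],[-4.1,0.1,17.4,0,0.56,0]]]' --hand 1 --squeeze 10

```text
time: 9.87
ee_pos: [0.4875, -0.0554, 0.0633]
eef_rot: [0.719, 0.638, 0.206, -0.184]
ft_force: [-0.0, -0.6, -0.2]
width: 0.0006
grip_force: 0.0
```

```bash
python3 - <<'E'
from h import *
rows([pose(-1,1.13,off=.018)]+[pose(-1,t) for t in np.arange(1.13,.69,-.06)])
E
```

```text
t 9.87 ee [ 0.4875 -0.0554  0.0633] F [-0.  -0.6 -0.2] w 0.001
[1.42, -0.02, -0.02, -0.0, 0.0, 0.0]
[1.67, -0.02, -0.02, -0.0, 0.0, 0.0]
[1.95, -0.02, -0.28, -0.0, -0.03, 0.0]
[2.24, -0.02, -0.52, -0.0, -0.06, 0.0]
[2.54, -0.02, -0.75, -0.0, -0.09, 0.0]
[2.85, -0.02, -0.95, -0.0, -0.12, 0.0]
[3.18, -0.02, -1.14, -0.0, -0.15, 0.0]
[3.51, -0.02, -1.3, -0.0, -0.18, 0.0]
[3.85, -0.02, -1.45, -0.0, -0.21, 0.0]
```

>>> carry_out --steps '[[[0.8,0,0,0,0,0],[1.2,0,0,0,0,0],[1.5,0,0,0,0,0],[1.7,0,0,0,0,0],[1.7,0,0,0,0,0]]]'

```text
time: 10.28
ee_pos: [0.4897, -0.0416, 0.0732]
eef_rot: [0.719, 0.638, 0.207, -0.183]
ft_force: [0.5, -1.0, -0.1]
width: 0.0
grip_force: 0.4
```

>>> carry_out --steps '[[[0.14,0,-0.13,0,-0.01,0],[0.28,0,-0.26,0,-0.03,0],[0.42,0,-0.38,0,-0.04,0],[0.57,0,-0.5,0,-0.06,0],[0.72,0,-0.62,0,-0.07,0],[0.87,0,-0.73,0,-0.09,0],[1.02,0,-0.83,0,-0.1,0],[1.18,0,-0.93,0,-0.12,0],[1.34,0,-1.03,0,-0.13,0],[1.5,0,-1.12,0,-0.15,0],[1.67,0,-1.2,0,-0.16,0],[1.84,0,-1.28,0,-0.18,0],[2.0,0,-1.36,0,-0.19,0],[2.18,0,-1.43,0,-0.21,0]]]'

```text
time: 11.45
ee_pos: [0.4903, -0.0311, 0.096]
eef_rot: [0.737, 0.653, 0.13, -0.115]
ft_force: [-0.7, -1.4, -1.4]
width: 0.0004
grip_force: 0.9
```

```bash
python3 - <<'E'
from h import *
rows([pose(-1,t) for t in np.arange(.70,.19,-.05)])
E
```

```text
t 11.45 ee [ 0.4903 -0.0311  0.096 ] F [-0.7 -1.4 -1.4] w 0.0
[0.1, -0.01, -0.02, 0.0, 0.0, -0.0]
[0.36, -0.01, -0.18, 0.0, -0.02, -0.0]
[0.63, -0.02, -0.33, 0.0, -0.05, -0.0]
[0.9, -0.02, -0.46, 0.0, -0.07, -0.0]
[1.18, -0.02, -0.57, 0.0, -0.1, -0.0]
[1.47, -0.02, -0.67, 0.0, -0.12, -0.0]
[1.76, -0.02, -0.76, 0.0, -0.15, -0.0]
[2.05, -0.02, -0.83, 0.0, -0.17, -0.0]
[2.34, -0.02, -0.89, 0.0, -0.2, -0.0]
[2.63, -0.02, -0.93, 0.0, -0.22, -0.0]
[2.93, -0.02, -0.95, 0.0, -0.25, -0.0]
```

About 2 N along the tangent, so the lever is moving. I'll go on to about 0.4.

>>> carry_out --steps '[[[0.12,0,-0.06,0,-0.01,0],[0.26,0,-0.13,0,-0.02,0],[0.4,0,-0.2,0,-0.03,0],[0.53,0,-0.27,0,-0.04,0],[0.67,0,-0.34,0,-0.05,0],[0.8,0,-0.4,0,-0.06,0],[0.94,0,-0.46,0,-0.08,0],[1.08,0,-0.52,0,-0.09,0],[1.22,0,-0.58,0,-0.1,0],[1.36,0,-0.63,0,-0.11,0],[1.5,0,-0.68,0,-0.12,0]]]'

```text
time: 12.37
ee_pos: [0.4918, -0.0192, 0.1074]
eef_rot: [0.744, 0.659, 0.086, -0.076]
ft_force: [-1.1, -2.3, -1.6]
width: 0.0006
grip_force: 1.2
```

>>> carry_out --steps '[[[0.1,0,-0.03,0,-0.01,0],[0.2,0,-0.06,0,-0.02,0],[0.3,0,-0.09,0,-0.02,0]]]'

```text
time: 12.62
ee_pos: [0.4923, -0.0163, 0.1091]
eef_rot: [0.744, 0.66, 0.078, -0.069]
ft_force: [-0.5, -3.4, 1.0]
width: 0.0009
grip_force: 1.5
```

```bash
python3 - <<'E'
from h import *
rows([pose(-1,t) for t in np.arange(.45,-.26,-.05)])
E
```

```text
t 12.62 ee [ 0.4923 -0.0163  0.1091] F [-0.5 -3.4  1. ] w 0.001
[-0.37, -0.03, 0.1, 0.0, 0.02, -0.0]
[-0.1, -0.03, -0.03, 0.0, -0.01, -0.0]
[0.18, -0.03, -0.14, 0.0, -0.03, -0.0]
[0.46, -0.03, -0.23, 0.0, -0.06, -0.0]
[0.75, -0.03, -0.31, 0.0, -0.08, -0.0]
[1.04, -0.03, -0.38, 0.0, -0.11, -0.0]
[1.33, -0.03, -0.43, 0.0, -0.13, -0.0]
[1.62, -0.03, -0.47, 0.0, -0.16, -0.0]
[1.91, -0.03, -0.49, 0.0, -0.18, -0.0]
[2.2, -0.03, -0.49, 0.0, -0.21, -0.0]
[2.52, -0.03, -0.44, 0.0, -0.21, -0.0]
[2.82, -0.03, -0.37, 0.0, -0.21, -0.0]
[3.13, -0.03, -0.29, 0.0, -0.21, -0.0]
[3.43, -0.03, -0.19, 0.0, -0.21, -0.0]
[3.72, -0.03, -0.07, 0.0, -0.21, -0.0]
```

>>> carry_out --steps '[[[0.1,0,-0.05,0,-0.01,0],[0.2,0,-0.1,0,-0.02,0],[0.3,0,-0.15,0,-0.03,0],[0.3,0,-0.15,0,-0.03,0]]]'

```text
time: 12.95
ee_pos: [0.4926, -0.0135, 0.1112]
eef_rot: [0.745, 0.661, 0.067, -0.059]
ft_force: [-0.2, -2.4, -0.2]
width: 0.0005
grip_force: 1.3
```

>>> carry_out --steps '[[[0.1,0,-0.04,0,-0.01,0],[0.2,0,-0.08,0,-0.02,0],[0.3,0,-0.11,0,-0.03,0],[0.3,0,-0.11,0,-0.03,0]]]'

```text
time: 13.28
ee_pos: [0.4929, -0.0108, 0.1128]
eef_rot: [0.746, 0.662, 0.056, -0.049]
ft_force: [-1.4, -1.7, 0.8]
width: 0.0002
grip_force: 1.4
```

>>> carry_out --steps '[[[0.1,0,-0.02,0,-0.01,0],[0.2,0,-0.05,0,-0.02,0],[0.3,0,-0.07,0,-0.03,0],[0.3,0,-0.07,0,-0.03,0]]]'

```text
time: 13.62
ee_pos: [0.4934, -0.0079, 0.114]
eef_rot: [0.747, 0.662, 0.045, -0.039]
ft_force: [-1.1, -2.5, 0.8]
width: 0.0003
grip_force: 1.5
```

>>> carry_out --steps '[[[0.1,0,-0.02,0,-0.01,0],[0.2,0,-0.04,0,-0.02,0],[0.3,0,-0.06,0,-0.03,0],[0.3,0,-0.06,0,-0.03,0]]]'

```text
time: 13.95
ee_pos: [0.4937, -0.005, 0.1149]
eef_rot: [0.747, 0.663, 0.033, -0.03]
ft_force: [0.3, -2.9, 1.3]
width: 0.0005
grip_force: 1.5
```

R is at about 0.18 with roughly 3 N. I'll leave it there, back off and go to the +y lever, so that the two ends go down by turns.

>>> carry_out --steps '[[[-1.5,0,0,0,0,0],[-3,0,-2,0,0,0],[-3,0,-6,0,0,0],[-3,0,-10,0,0,0],[-3,0,-13,0,0,0],[-3,0,-13,0,0,0]]]'

```text
time: 14.45
ee_pos: [0.4911, -0.0472, 0.2472]
eef_rot: [0.748, 0.662, 0.038, -0.028]
ft_force: [0.8, 0.3, 0.7]
width: 0.0003
grip_force: 0.0
```

```bash
python3 - <<'E'
from h import *
rows([pose(1,1.13,off=.032,dz=.17),pose(1,1.13,off=.04,dz=.10),pose(1,1.13,off=.032),pose(1,1.13,off=.0155)])
E
```

```text
t 14.45 ee [ 0.4911 -0.0472  0.2472] F [0.8 0.3 0.7] w 0.0
[26.78, -0.32, 3.65, 0.01, -0.66, -0.0]
[26.76, -0.38, 11.11, 0.01, -0.66, -0.0]
[25.19, -0.45, 20.57, 0.01, -0.66, -0.0]
[23.88, -0.44, 19.56, 0.01, -0.66, -0.0]
```

>>> carry_out --steps '[[[4,0,0,0,-0.1,0],[8,-0.1,0.5,0,-0.2,0],[12,-0.2,1,0,-0.3,0],[16,-0.2,1.5,0,-0.4,0],[20,-0.3,2,0,-0.5,0],[24,-0.3,3,0.01,-0.6,0],[27.5,-0.3,5,0.01,-0.66,0],[27.5,-0.4,8,0.01,-0.66,0],[27,-0.4,11,0.01,-0.66,0],[26.5,-0.4,14.5,0.01,-0.66,0],[26,-0.4,18,0.01,-0.66,0],[25.3,-0.4,20.5,0.01,-0.66,0],[25.2,-0.4,20.5,0.01,-0.66,0],[25.2,-0.4,20.5,0.01,-0.66,0]]]'

```text
time: 15.62
ee_pos: [0.5163, 0.2207, 0.0595]
eef_rot: [0.718, 0.636, -0.215, 0.183]
ft_force: [0.4, -0.3, 0.3]
width: 0.0006
grip_force: 0.0
```

```bash
python3 - <<'E'
from h import *
rows([pose(1,1.13)]+[pose(1,t) for t in np.arange(1.07,.64,-.06)])
E
```

```text
t 15.62 ee [0.5163 0.2207 0.0595] F [ 0.4 -0.3  0.3] w 0.001
[-1.91, 0.42, -0.6, -0.01, 0.01, 0.0]
[-2.19, 0.42, -0.86, -0.01, 0.04, 0.0]
[-2.48, 0.42, -1.1, -0.01, 0.07, 0.0]
[-2.79, 0.41, -1.32, -0.01, 0.1, 0.0]
[-3.1, 0.41, -1.52, -0.01, 0.13, 0.0]
[-3.43, 0.4, -1.71, -0.01, 0.16, 0.0]
[-3.77, 0.4, -1.87, -0.01, 0.19, 0.0]
[-4.11, 0.4, -2.01, -0.01, 0.22, 0.0]
[-4.46, 0.4, -2.12, -0.01, 0.25, 0.0]
```

>>> carry_out --steps '[[[-0.5,0.2,-0.3,0,0,0],[-1,0.4,-0.6,0,0,0],[-1.4,0.4,-0.6,-0.01,0.01,0],[-1.7,0.4,-0.6,-0.01,0.01,0],[-1.9,0.4,-0.6,-0.01,0.01,0],[-1.9,0.4,-0.6,-0.01,0.01,0]]]'

```text
time: 16.12
ee_pos: [0.5197, 0.2076, 0.0761]
eef_rot: [0.719, 0.638, -0.206, 0.183]
ft_force: [-0.2, -0.8, -0.1]
width: 0.0006
grip_force: 0.0
```

>>> carry_out --steps '[[[-0.14,0,-0.13,0,0.01,0],[-0.28,0,-0.26,0,0.03,0],[-0.42,0,-0.38,0,0.04,0],[-0.57,0,-0.5,0,0.06,0],[-0.72,0,-0.62,0,0.07,0],[-0.87,0,-0.73,0,0.09,0],[-1.02,0,-0.83,0,0.1,0],[-1.18,0,-0.93,0,0.12,0],[-1.34,0,-1.03,0,0.13,0],[-1.5,0,-1.12,0,0.15,0],[-1.67,0,-1.2,0,0.16,0],[-1.84,0,-1.28,0,0.18,0],[-2.0,0,-1.36,0,0.19,0],[-2.18,0,-1.43,0,0.21,0]]]'

```text
time: 17.28
ee_pos: [0.5183, 0.1972, 0.099]
eef_rot: [0.736, 0.654, -0.13, 0.115]
ft_force: [0.6, 2.3, -0.6]
width: 0.0006
grip_force: 1.3
```

```bash
python3 - <<'E'
from h import *
rows([pose(1,t) for t in np.arange(.70,.19,-.05)])
E
```

```text
t 17.28 ee [0.5183 0.1972 0.099 ] F [ 0.6  2.3 -0.6] w 0.001
[-0.09, -0.05, 0.04, -0.0, -0.0, 0.0]
[-0.36, -0.05, -0.12, -0.0, 0.02, 0.0]
[-0.62, -0.05, -0.27, -0.0, 0.05, 0.0]
[-0.9, -0.05, -0.4, -0.0, 0.07, 0.0]
[-1.18, -0.05, -0.51, -0.0, 0.1, 0.0]
[-1.46, -0.05, -0.62, -0.0, 0.12, 0.0]
[-1.75, -0.06, -0.7, -0.0, 0.15, 0.0]
[-2.04, -0.06, -0.77, -0.0, 0.17, 0.0]
[-2.34, -0.06, -0.83, -0.0, 0.2, 0.0]
[-2.63, -0.06, -0.87, -0.0, 0.22, 0.0]
[-2.93, -0.06, -0.9, -0.0, 0.25, 0.0]
```

>>> carry_out --steps '[[[-0.12,0,-0.06,0,0.01,0],[-0.26,0,-0.13,0,0.02,0],[-0.4,0,-0.2,0,0.03,0],[-0.53,0,-0.27,0,0.04,0],[-0.67,0,-0.34,0,0.05,0],[-0.8,0,-0.4,0,0.06,0],[-0.94,0,-0.46,0,0.08,0],[-1.08,0,-0.52,0,0.09,0],[-1.22,0,-0.58,0,0.1,0]]]'

```text
time: 18.03
ee_pos: [0.5172, 0.1873, 0.1087]
eef_rot: [0.742, 0.659, -0.093, 0.082]
ft_force: [0.0, 1.5, -0.5]
width: 0.0009
grip_force: 1.0
```

>>> carry_out --steps '[[[-0.14,0,-0.05,0,0.01,0],[-0.28,0,-0.1,0,0.02,0],[-0.42,0,-0.14,0,0.03,0],[-0.42,0,-0.14,0,0.03,0]]]'

```text
time: 18.37
ee_pos: [0.5169, 0.1832, 0.1113]
eef_rot: [0.743, 0.66, -0.082, 0.072]
ft_force: [0.7, 0.9, -0.3]
width: 0.0003
grip_force: 0.6
```

>>> carry_out --steps '[[[-0.14,0,-0.04,0,0.01,0],[-0.28,0,-0.09,0,0.02,0],[-0.42,0,-0.13,0,0.03,0],[-0.42,0,-0.13,0,0.03,0]]]'

```text
time: 18.7
ee_pos: [0.5165, 0.1794, 0.1135]
eef_rot: [0.745, 0.661, -0.071, 0.062]
ft_force: [-0.2, 0.9, -0.1]
width: 0.0002
grip_force: 0.7
```

```bash
python3 - <<'E'
from h import *
rows([pose(1,t) for t in np.arange(.45,-.26,-.05)])
E
```

```text
t 18.7 ee [0.5165 0.1794 0.1135] F [-0.2  0.9 -0.1] w 0.0
[0.68, -0.08, 0.24, -0.0, -0.04, 0.0]
[0.41, -0.08, 0.11, -0.0, -0.01, 0.0]
[0.13, -0.08, -0.01, -0.0, 0.01, 0.0]
[-0.15, -0.08, -0.11, -0.0, 0.04, 0.0]
[-0.43, -0.08, -0.2, -0.0, 0.06, 0.0]
[-0.72, -0.08, -0.27, -0.0, 0.09, 0.0]
[-1.01, -0.08, -0.33, -0.0, 0.11, 0.0]
[-1.3, -0.08, -0.37, -0.0, 0.14, 0.0]
[-1.59, -0.08, -0.39, -0.0, 0.16, 0.0]
[-1.88, -0.08, -0.41, -0.0, 0.19, 0.0]
[-2.2, -0.08, -0.36, -0.0, 0.19, 0.0]
[-2.5, -0.08, -0.3, -0.0, 0.19, 0.0]
[-2.81, -0.08, -0.22, -0.0, 0.19, 0.0]
[-3.11, -0.08, -0.12, -0.0, 0.19, 0.0]
[-3.41, -0.08, -0.02, -0.0, 0.19, 0.0]
```

>>> carry_out --steps '[[[-0.14,0,-0.05,0,0.01,0],[-0.28,0,-0.1,0,0.02,0],[-0.42,0,-0.15,0,0.03,0],[-0.42,0,-0.15,0,0.03,0]]]'

```text
time: 19.03
ee_pos: [0.516, 0.1756, 0.1157]
eef_rot: [0.746, 0.662, -0.06, 0.052]
ft_force: [0.3, 1.1, -0.6]
width: 0.0004
grip_force: 0.5
```

>>> carry_out --steps '[[[-0.1,0,-0.03,0,0.01,0],[-0.2,0,-0.06,0,0.02,0],[-0.3,0,-0.08,0,0.03,0],[-0.3,0,-0.08,0,0.03,0]]]'

```text
time: 19.37
ee_pos: [0.5157, 0.173, 0.117]
eef_rot: [0.746, 0.662, -0.048, 0.042]
ft_force: [-0.8, 1.2, 0.7]
width: 0.0004
grip_force: 0.7
```

>>> carry_out --steps '[[[-0.1,0,-0.02,0,0.01,0],[-0.2,0,-0.04,0,0.02,0],[-0.3,0,-0.06,0,0.03,0],[-0.3,0,-0.06,0,0.03,0]]]'

```text
time: 19.7
ee_pos: [0.5154, 0.17, 0.1179]
eef_rot: [0.747, 0.663, -0.037, 0.032]
ft_force: [0.1, 0.9, 0.6]
width: 0.0005
grip_force: 0.7
```

>>> carry_out --steps '[[[-0.1,0,-0.02,0,0.01,0],[-0.2,0,-0.04,0,0.02,0],[-0.3,0,-0.05,0,0.03,0],[-0.3,0,-0.05,0,0.03,0]]]'

```text
time: 20.03
ee_pos: [0.515, 0.1672, 0.1187]
eef_rot: [0.747, 0.663, -0.026, 0.022]
ft_force: [-0.9, 1.7, 0.6]
width: 0.0005
grip_force: 0.9
```

>>> carry_out --steps '[[[-0.1,0,-0.01,0,0.01,0],[-0.2,0,-0.02,0,0.02,0],[-0.3,0,-0.03,0,0.02,0],[-0.3,0,-0.03,0,0.02,0]]]'

```text
time: 20.37
ee_pos: [0.5146, 0.1644, 0.1191]
eef_rot: [0.747, 0.664, -0.019, 0.016]
ft_force: [-0.3, 1.9, 0.7]
width: 0.0003
grip_force: 0.4
```

>>> carry_out --steps '[[[-0.1,0,0,0,0.01,0],[-0.2,0,0.01,0,0.01,0],[-0.3,0,0.02,0,0.01,0],[-0.3,0,0.02,0,0.01,0]]]'

```text
time: 20.7
ee_pos: [0.5143, 0.1617, 0.119]
eef_rot: [0.747, 0.664, -0.015, 0.013]
ft_force: [0.1, 2.2, 1.1]
width: 0.0005
grip_force: 0.7
```

>>> carry_out --steps '[[[-0.1,0,0.01,0,0,0],[-0.2,0,0.02,0,0,0],[-0.3,0,0.03,0,0,0],[-0.3,0,0.03,0,0,0]]]'

```text
time: 21.03
ee_pos: [0.5139, 0.1587, 0.1188]
eef_rot: [0.747, 0.664, -0.015, 0.013]
ft_force: [0.9, 2.2, 1.1]
width: 0.0003
grip_force: 1.1
```

>>> carry_out --steps '[[[-0.1,0,0.01,0,0,0],[-0.2,0,0.02,0,0,0],[-0.3,0,0.04,0,0,0],[-0.3,0,0.04,0,0,0]]]'

```text
time: 21.37
ee_pos: [0.5135, 0.1556, 0.1185]
eef_rot: [0.747, 0.664, -0.015, 0.013]
ft_force: [0.3, 1.6, 0.5]
width: 0.0007
grip_force: 1.1
```

>>> carry_out --steps '[[[-0.1,0,0.02,0,0,0],[-0.2,0,0.04,0,0,0],[-0.2,0,0.04,0,0,0]]]'

```text
time: 21.62
ee_pos: [0.5133, 0.1539, 0.1182]
eef_rot: [0.747, 0.664, -0.015, 0.013]
ft_force: [0.9, 3.4, 1.4]
width: 0.0006
grip_force: 1.5
```

>>> carry_out --steps '[[[-0.1,0,0.02,0,0,0],[-0.2,0,0.04,0,0,0],[-0.2,0,0.04,0,0,0]]]'

```text
time: 21.87
ee_pos: [0.5132, 0.1529, 0.1181]
eef_rot: [0.747, 0.664, -0.015, 0.012]
ft_force: [1.0, 5.7, 2.1]
width: 0.0005
grip_force: 3.1
```

The force is rising (5.7 N) and the tool moved only 1 mm of the 2 commanded. I'll leave L here, finish R, then come back to check.

>>> carry_out --steps '[[[1.5,0,0,0,0,0],[3.5,0,-2,0,0,0],[4,0,-6,0,0,0],[4,0,-10,0,0,0],[4,0,-13,0,0,0],[4,0,-13,0,0,0]]]'

```text
time: 22.37
ee_pos: [0.5209, 0.1978, 0.252]
eef_rot: [0.748, 0.664, -0.012, 0.014]
ft_force: [-0.3, 0.5, -0.0]
width: 0.0008
grip_force: 0.0
```

```bash
python3 - <<'E'
from h import *
rows([pose(-1,.18,off=.05,dz=.13),pose(-1,.18,off=.05),pose(-1,.18,off=.018)])
E
```

```text
t 22.37 ee [0.5209 0.1978 0.252 ] F [-0.3  0.5 -0. ] w 0.001
[-23.94, -0.36, 1.83, 0.01, 0.13, 0.0]
[-23.48, -0.42, 14.82, 0.01, 0.13, 0.0]
[-20.3, -0.41, 14.42, 0.01, 0.13, 0.0]
```

>>> carry_out --steps '[[[-4,0,0,0,0,0],[-8,-0.1,0,0,0.05,0],[-12,-0.2,0,0,0.1,0],[-16,-0.2,0,0,0.13,0],[-20,-0.3,0.5,0,0.13,0],[-24,-0.4,1.5,0.01,0.13,0],[-24,-0.4,4,0.01,0.13,0],[-24,-0.4,8,0.01,0.13,0],[-23.5,-0.4,12,0.01,0.13,0],[-23.5,-0.4,14.6,0.01,0.13,0],[-22.5,-0.4,14.6,0.01,0.13,0],[-22,-0.4,14.6,0.01,0.13,0],[-22,-0.4,14.6,0.01,0.13,0]]]'

```text
time: 23.45
ee_pos: [0.4889, -0.0253, 0.1105]
eef_rot: [0.746, 0.664, 0.03, -0.034]
ft_force: [-0.5, -1.3, 1.0]
width: 0.0007
grip_force: 0.0
```

```bash
python3 - <<'E'
from h import *
rows([pose(-1,t) for t in np.arange(.2,-.31,-.05)])
E
```

```text
t 23.45 ee [ 0.4889 -0.0253  0.1105] F [-0.5 -1.3  1. ] w 0.001
[1.9, 0.2, -0.28, -0.01, 0.01, 0.0]
[2.18, 0.2, -0.37, -0.01, -0.02, 0.0]
[2.47, 0.2, -0.44, -0.01, -0.04, 0.0]
[2.75, 0.2, -0.49, -0.01, -0.07, 0.0]
[3.04, 0.2, -0.53, -0.01, -0.09, 0.0]
[3.36, 0.21, -0.52, -0.01, -0.09, 0.0]
[3.67, 0.21, -0.48, -0.01, -0.09, 0.0]
[3.98, 0.21, -0.44, -0.01, -0.09, 0.0]
[4.29, 0.21, -0.37, -0.01, -0.09, 0.0]
[4.6, 0.21, -0.29, -0.01, -0.09, 0.0]
[4.9, 0.21, -0.2, -0.01, -0.09, 0.0]
```

>>> carry_out --steps '[[[0.5,0.1,-0.2,0,0,0],[1,0.2,-0.3,0,0,0],[1.4,0.2,-0.3,0,0,0],[1.7,0.2,-0.3,0,0,0],[1.9,0.2,-0.3,-0.01,0,0],[1.9,0.2,-0.3,-0.01,0,0]]]'

```text
time: 23.95
ee_pos: [0.492, -0.0082, 0.1139]
eef_rot: [0.747, 0.663, 0.034, -0.03]
ft_force: [-0.0, -0.1, 0.1]
width: 0.0005
grip_force: 0.0
```

>>> carry_out --steps '[[[0.1,0,-0.03,0,-0.01,0],[0.2,0,-0.06,0,-0.02,0],[0.3,0,-0.09,0,-0.02,0],[0.3,0,-0.09,0,-0.02,0]]]'

```text
time: 24.28
ee_pos: [0.4924, -0.0054, 0.1149]
eef_rot: [0.747, 0.664, 0.026, -0.024]
ft_force: [-0.3, -0.5, 0.0]
width: 0.0008
grip_force: 0.0
```

>>> carry_out --steps '[[[0.1,0,-0.02,0,-0.01,0],[0.2,0,-0.04,0,-0.02,0],[0.3,0,-0.05,0,-0.02,0],[0.3,0,-0.05,0,-0.02,0]]]'

```text
time: 24.62
ee_pos: [0.4928, -0.0028, 0.1157]
eef_rot: [0.747, 0.664, 0.018, -0.017]
ft_force: [-0.9, -1.8, 0.6]
width: 0.0007
grip_force: 0.9
```

>>> carry_out --steps '[[[0.1,0,-0.01,0,-0.01,0],[0.2,0,-0.02,0,-0.02,0],[0.3,0,-0.03,0,-0.02,0],[0.3,0,-0.03,0,-0.02,0]]]'

```text
time: 24.95
ee_pos: [0.493, -0.0011, 0.1161]
eef_rot: [0.748, 0.664, 0.01, -0.01]
ft_force: [-1.3, -7.9, 1.7]
width: 0.0003
grip_force: 3.6
```

R came up hard (7.9 N). I'll back off and look.

>>> carry_out --steps '[[[-1.5,0,0,0,0,0],[-3,0,-2,0,0,0],[-3,0,-6,0,0,0],[-2,0,-9,0,0,0],[-2,0,-12,0,-0.02,0],[-2,0,-12,0,-0.02,0],[-2,0,-12,0,-0.02,0]]]'

```text
time: 25.53
ee_pos: [0.4913, -0.0223, 0.2366]
eef_rot: [0.747, 0.664, 0.005, -0.003]
ft_force: [0.2, -0.3, -0.3]
width: 0.0002
grip_force: 0.0
```

```bash
python3 - <<'E'
from h import *
im=r.camera("wrist");sc=r.camera("scene");c=cam("wrist");np.savez("w5.npz",K=c[0],D=c[1],V=c[2])
rows([])
cv2.imwrite("pics/w5.png",im[:,:,::-1]);cv2.imwrite("pics/s5.png",sc[:,:,::-1])
a=im[0:290,220:420];a=cv2.resize(a,None,fx=2,fy=2,interpolation=cv2.INTER_CUBIC)
b=cv2.resize(sc[195:265,330:400],None,fx=5.7,fy=5.7,interpolation=cv2.INTER_CUBIC)
o=np.zeros((600,800,3),np.uint8);o[:a.shape[0],:a.shape[1]]=a;o[:b.shape[0],400:400+b.shape[1]]=b[:,:400]
cv2.imwrite("pics/crop5.png",o[:,:,::-1])
E
```

```text
t 25.63 ee [ 0.49   -0.0229  0.2346] F [ 0.1  0.3 -0.4] w 0.001
```

View pics/crop5.png

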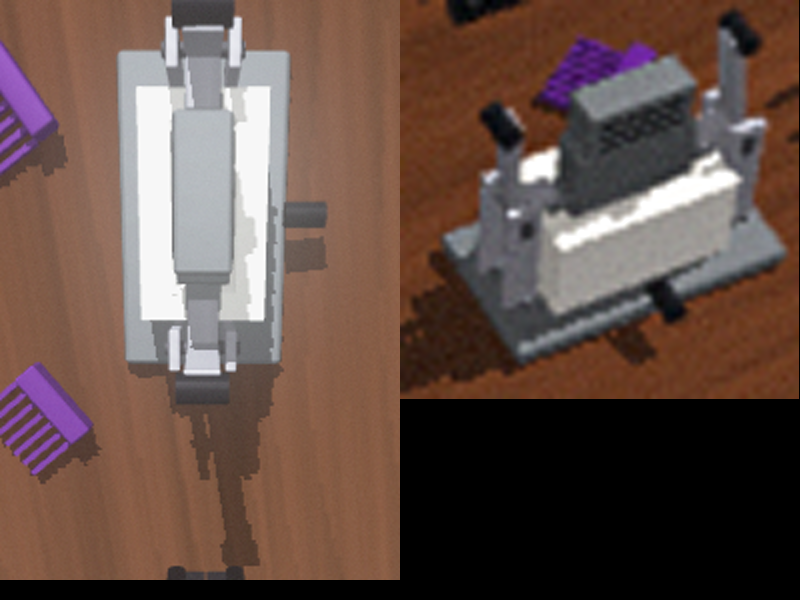

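The crop shows both levers near upright with their noses over the ears, and the pack seated low and level. To see how far each end dropped, I'll track image features between the loose and present scene pictures.

```bash
python3 - <<'E'
from h import *
c=cam("scene")
A=cv2.imread("pics/s4.png",0);B=cv2.imread("pics/s5.png",0)
def P(x,y,z):return np.r_[Dk,0]+x*X+y*Y+z*Z
pts=[("top-",(.011,-.028,.130)),("top+",(.011,.028,.130)),("backtop-",(-.011,-.028,.130)),("backtop+",(-.011,.028,.130)),("sh-",(.011,-.032,.102)),("sh+",(.011,.032,.102)),("rib-",(.011,-.015,.115)),("rib+",(.011,.015,.115)),("dock",(.028,-.048,.06)),("dock",(.028,.048,.06)),("port",(.035,0,.02))]
p0=np.array([proj("scene",P(*q),c)[0] for _,q in pts],np.float32)
p1=np.array([proj("scene",P(q[0],q[1],q[2]-.009),c)[0] for _,q in pts])
n,st,er=cv2.calcOpticalFlowPyrLK(A,B,p0.reshape(-1,1,2),None,winSize=(9,9),maxLevel=1)
for i,(k,_) in enumerate(pts): 
    e=p1[i]-p0[i];d=n[i,0]-p0[i];print(k,p0[i].round(1),"flow",d.round(2),"full",e.round(2),"drop mm",round(float(d@e/(e@e))*9,1),"err",er[i])
# pack top in wrist view at home height
w=np.load("w5.npz");cw=(w['K'],w['D'],w['V'])
for z in(.121,.130):
    Q=plane("w",np.array([[175,110],[234,110],[232,272],[174,272]])/2+[220,0],z,cw)[:,:2];print(z,Q.mean(0).round(4),[np.linalg.norm(Q[i]-Q[(i+1)%4]).round(4) for i in range(4)])
for z in(.121,.130):
    w4=np.load("w4.npz");Q=plane("w",np.array([[175,120],[235,120],[234,290],[175,290]])/2+[220,0],z,(w4['K'],w4['D'],w4['V']))[:,:2];print("w4",z,[np.linalg.norm(Q[i]-Q[(i+1)%4]).round(4) for i in range(4)])
E
```

```text
top- [363.8 214.5] flow [0.02 2.73] full [-0.24  2.34] drop mm 10.4 err [3.7310958]
top+ [382.5 207.7] flow [1.25 2.87] full [-0.33  2.35] drop mm 10.1 err [25.399305]
backtop- [359.7 208.9] flow [0.07 2.79] full [-0.21  2.35] drop mm 10.6 err [8.646991]
backtop+ [378.3 202.2] flow [0.18 2.72] full [-0.3   2.35] drop mm 10.2 err [4.3132715]
sh- [361.7 222.2] flow [0.04 0.86] full [-0.22  2.27] drop mm 3.4 err [4.9031634]
sh+ [382.8 214.4] flow [ 22.36 -14.75] full [-0.33  2.27] drop mm -69.6 err [36.59645]
rib- [367.8 216.8] flow [-0.12  2.77] full [-0.26  2.3 ] drop mm 10.8 err [4.0941358]
rib+ [377.7 213.2] flow [0.23 2.64] full [-0.3   2.31] drop mm 10.0 err [6.880787]
dock [358.5 239. ] flow [-0.01  0.01] full [-0.21  2.15] drop mm 0.1 err [1.7399691]
dock [389.5 227.2] flow [ 0.01 -0.  ] full [-0.36  2.17] drop mm -0.0 err [1.5162038]
port [374.2 244.2] flow [ 0.02 -0.01] full [-0.28  2.06] drop mm -0.0 err [2.0254629]
0.121 [0.5026 0.0812] [np.float64(0.0204), np.float64(0.0538), np.float64(0.0213), np.float64(0.0538)]
0.13 [0.5025 0.0805] [np.float64(0.0197), np.float64(0.0521), np.float64(0.0206), np.float64(0.0521)]
w4 0.121 [np.float64(0.0209), np.float64(0.0573), np.float64(0.0219), np.float64(0.0573)]
w4 0.13 [np.float64(0.0202), np.float64(0.0555), np.float64(0.0212), np.float64(0.0555)]
```

The pack dropped about 10.6 mm at the -y end and 10.1 mm at the +y end, while the dock points stayed at 0. It is practically home. I'll press L once more, gently, since it was left before R was finished.

```bash
python3 - <<'E'
from h import *
rows([pose(1,-.08,off=.05,dz=.11),pose(1,-.08,off=.05),pose(1,-.08,off=.018)]);print(pose(1,-.08)[0])
E
```

```text
t 25.63 ee [ 0.49   -0.0229  0.2346] F [ 0.1  0.3 -0.4] w 0.001
[21.57, 0.17, 0.57, -0.0, -0.01, 0.0]
[21.46, 0.19, 11.57, -0.0, -0.01, 0.0]
[18.26, 0.18, 11.53, -0.0, -0.01, 0.0]
[0.5129445  0.15691335 0.12111817]
```

>>> carry_out --steps '[[[4,0,0,0,0,0],[8,0,0,0,0,0],[12,0.1,0,0,0,0],[16,0.1,0,0,0,0],[20,0.2,0,0,-0.01,0],[21.5,0.2,2,0,-0.01,0],[21.5,0.2,5,0,-0.01,0],[21.5,0.2,9,0,-0.01,0],[21,0.2,11.6,0,-0.01,0],[20,0.2,11.6,0,-0.01,0],[19.2,0.2,11.6,0,-0.01,0],[18.6,0.2,11.6,0,-0.01,0],[18.4,0.2,11.6,0,-0.01,0],[18.4,0.2,11.6,0,-0.01,0]]]'

```text
time: 26.8
ee_pos: [0.5152, 0.1598, 0.123]
eef_rot: [0.748, 0.663, 0.001, -0.0]
ft_force: [0.6, -0.2, 0.7]
width: 0.0004
grip_force: 0.0
```

>>> carry_out --steps '[[[-0.1,0,0.01,0,0,0],[-0.2,0,0.02,0,0,0],[-0.3,0,0.03,0,0,0],[-0.3,0,0.03,0,0,0]]]'

```text
time: 27.13
ee_pos: [0.5139, 0.1574, 0.1212]
eef_rot: [0.748, 0.664, -0.0, -0.0]
ft_force: [0.3, 0.1, 0.5]
width: 0.0002
grip_force: 0.0
```

>>> carry_out --steps '[[[-0.1,0,0.01,0,0,0],[-0.2,0,0.02,0,0,0],[-0.2,0,0.02,0,0,0]]]'

```text
time: 27.38
ee_pos: [0.5136, 0.1552, 0.1207]
eef_rot: [0.748, 0.664, -0.0, -0.0]
ft_force: [-0.3, 0.1, -0.4]
width: 0.0004
grip_force: 0.0
```

>>> carry_out --steps '[[[-0.1,0,0.01,0,0,0],[-0.2,0,0.02,0,0,0],[-0.2,0,0.02,0,0,0]]]'

```text
time: 27.63
ee_pos: [0.5134, 0.1542, 0.1207]
eef_rot: [0.748, 0.664, 0.0, -0.001]
ft_force: [0.5, 3.2, 0.8]
width: 0.0008
grip_force: 1.9
```

>>> carry_out --steps '[[[-0.05,0,0.01,0,0,0],[-0.1,0,0.01,0,0,0],[-0.1,0,0.01,0,0,0]]]'

```text
time: 27.88
ee_pos: [0.5134, 0.1537, 0.1208]
eef_rot: [0.747, 0.664, 0.0, -0.001]
ft_force: [0.8, 6.0, 0.9]
width: 0.0002
grip_force: 3.0
```

>>> carry_out --steps '[[[-0.04,0,0,0,0,0],[-0.08,0,0,0,0,0],[-0.08,0,0,0,0,0]]]'

```text
time: 28.13
ee_pos: [0.5134, 0.1533, 0.1208]
eef_rot: [0.747, 0.664, 0.001, -0.001]
ft_force: [1.5, 7.4, 1.0]
width: 0.0004
grip_force: 3.8
```

>>> carry_out --steps '[[[1.5,0,0,0,0,0],[4,0,-2,0,0,0],[4,0,-6,0,0,0],[4,0,-10,0,0,0],[4,0,-13,0,0,0],[4,0,-13,0,0,0],[4,0,-13,0,0,0]]]'

```text
time: 28.72
ee_pos: [0.5188, 0.1919, 0.252]
eef_rot: [0.748, 0.664, 0.001, -0.0]
ft_force: [0.7, 0.1, 0.2]
width: 0.0004
grip_force: 0.0
```

```bash
python3 - <<'E'
from h import *
c=cam("scene")
A=cv2.imread("pics/s4.png",0);sc=r.camera("scene")[:,:,::-1];cv2.imwrite("pics/s6.png",sc);B=cv2.cvtColor(sc,cv2.COLOR_BGR2GRAY)
q=[(.011,-.028,.130),(-.011,-.028,.130),(-.011,.028,.130),(.011,-.015,.115),(.011,.015,.115),(.028,-.048,.06)]
f=lambda q:np.array([proj("scene",np.r_[Dk,0]+x*X+y*Y+z*Z,c)[0] for x,y,z in q],np.float32)
p0=f(q);e=f([(x,y,z-.009) for x,y,z in q])-p0
n,_,er=cv2.calcOpticalFlowPyrLK(A,B,p0.reshape(-1,1,2),None,winSize=(9,9),maxLevel=1)
d=n[:,0]-p0;print((9*(d*e).sum(1)/(e*e).sum(1)).round(1),er.ravel().round(1));rows([])
E
```

```text
[10.4 10.4 10.  10.8 10.   0. ] [4.  8.8 4.2 4.3 6.7 1.7]
t 28.77 ee [0.518  0.1916 0.2504] F [ 0.3  0.  -1.8] w 0.001
```

Both levers came up hard, both ends dropped by the full travel, and the arm is clear. Handing in.

```bash
python3 -c "
from bench import r
print(r.close_job())"
```

```text
the job is handed in; nothing more can be done
None
```

The pack is seated in the dock and both levers are swung in to their hard stops at under 8 N by the readings taken after each move. Image tracking shows each end about 10 mm lower than when it stood loose. The job is handed in at about 29 s with the arm clear; the verdict was not shown.

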